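Clear the empty reel and hold the solder feeder's tension lever at its stop

TASK

The solder-wire feeder's reel is empty: lift it up off its spindle and set it down, not dropping it, standing flat in the free part of the shallow black tray beside the other empty reel. Then swing the feeder's sprung tension lever by its white roller clockwise (seen from above) all the way to its stop, and finish while still holding it there against the spring, so that a colleague can load a new reel: do not let go at the end. Leave the other things as they are.

Things in the scene. Friction and masses are not known exactly. Their poses are not given: they have to be found in the camera images.
- feeder: solder-wire feeder, fixed to the bench: a grey-painted metal base plate 165 (x) x 250 (y) x 12 mm, origin under its centre on the bench, z up. In its frame (mm): the vertical spindle stands at x 0, y +80; the lever's pivot at x 0, y -20; a black drive box 36 x 36 mm, 38 mm high (46 with its knob), at x 56, y 22; two upright steel stop pins 10 mm thick and 57 mm high, at rest stop (55, -43) and wound stop (-28, -73); a loose steel tin stands near (-57, 0).
- spindle_top (a point): tip of the vertical steel spindle (14 mm diameter), 92 mm above the bench. The spindle rises 52 mm out of a black pedestal 40 mm in diameter whose top, where the reel stands, is 40 mm above the bench.
- reel_mid (a point): centre, half-way up, of the empty white reel threaded loosely over the spindle: height 44 mm, two flanges 56 mm in diameter and 5 mm thick at top and bottom, hub 28 mm in diameter between them, open bore 20 mm, 35 to 70 g, z along its axis. Starts 62 mm above the bench; has to rise 52 mm to clear the spindle.
- pivot (a point): lever's vertical pivot axis, at the height of the lever bar's middle, 44 mm above the bench
- roller (a point): centre, half-way up, of the white upright roller at the lever's free end: a cylinder 18 mm in diameter, 48 mm high (from 50 to 98 mm above the bench), 90 mm from the pivot axis, fixed to the lever; pinch it from above or push its side. The flat bright steel lever bar (16 mm wide, from 40 to 48 mm above the bench) runs from the pivot to it.
- roller_stop (a point): point fixed on the feeder where the roller's centre is when the lever is at its wound stop
- lever (a joint): tension lever angle, rad: 0 at rest (where its spring holds it, on the side of the plate away from the robot), growing clockwise seen from above, about the pivot, to the wound stop at 1.22, on the plate's side towards the robot. The spring always pulls back to 0: about 3 N at the roller at rest and 8 N at the wound stop; let go, the lever springs back.
- tray: shallow open black tray, fixed, 200 (x) x 140 (y) x 28 mm high, walls and floor 4 mm thick; origin under its centre on the bench, x along its long side. Its +x half holds the other empty reel.
- tray_free (a point): middle of the free (-x) half of the tray, on its floor, 4 mm above the bench and 45 mm from the tray's centre
- old_reel_mid (a point): centre, half-way up, of the other, identical empty reel, standing loose in the tray's +x half: leave it
- tin_center (a point): centre of a small loose round steel tin, 38 mm in diameter and 24 mm high, standing on the feeder's plate: leave it
- full_reel_mid (a point): centre, half-way up, of a full reel of solder (size as the empty one) standing loose on the bench behind: leave it
- flux_mid (a point): centre of a loose upright flux bottle, 38 mm in diameter, 90 mm high, on the bench behind: leave it
Things that resemble listed ones, but are neither listed nor needed, are in the scene too. What is shaped like the part that bears reel_mid but turquoise is not meant.

How it is judged:
By the outcome, as a careful person would: the job done as asked, in the order asked, and still so for the second after the job is handed in, while the arm keeps its last pose, push and grip.
It also fails if it takes over 54 s, if anything falls off the work surface, if the arm or the gripper's body presses on something with over 40 N, if the wrist force passes 120 N, or if a joint passes its speed limit or range.

ROBOT

A 6-joint arm with a two-finger parallel gripper is mounted at the origin on the work surface. World frame = base frame: x ahead of the robot, y to its left, z up, the work surface at z = 0. Lengths are in m, angles in rad, forces in N, time in s.
With the tool pointing down it reaches from about 0.3 to 0.775 m from the base axis. Payload 14.6 kg.
Tool frame: the origin (TCP) lies at the very end of the fingers, on their centre line; the grasp point (between the pads) lies ctrl.grasp_offset behind it (ctrl.grasp_offset is the distance from the TCP to the grasp point, in m); z points along the fingers, y is the direction in which the jaws open and shut (so a half turn about z gives the same grasp; the last joint's range is limited). The gripper opens to 94 mm and grips with 3 to 60 N. Pads are 16 mm wide; open, the fingers measure 119 mm over their backs; the gripper's body (75 mm by 177 mm) begins 78 mm behind the grasp point.
Start: joints at [-1.327, 0.3, 1.521, -0, 1.321, -0.067], TCP at [0.168, -0.524, 0.205] pointing down, gripper open.
Joint ranges: [-3.03, 3.03], [-0.79, 2.21], [0.23, 2.52], [-1.04, 4.18], [0, 3.07], [-2.55, 2.55]. Speed limits (rad/s): [2.22, 2.22, 2.57, 3.14, 3.14, 3.14].

INTERFACE

Orientations are given as [roll, pitch, yaw] about the fixed x, y, z axes, in that order (R = Rz(yaw) Ry(pitch) Rx(roll)).
In Python, from station import ctrl gives the robot as it stands. The module is installed in compiled form; this text tells all that it offers.
- The arm moves only by the tool carry_out, never from a script. Its argument "deltas" is a list of rows, each an object of numbers: "x", "y", "z": the shift along the tool's x, y, z in units of 0.02 m (1.0 is 0.02 m); "wx", "wy", "wz": the turn, a rotation vector about the tool's x, y, z in units of 0.08 rad (1.0 is 0.08 rad); "jaw": the opening in per cent of the stroke, from 0 (shut) to 100 (fully open). A call has 1 to 12 rows; each row shifts and turns the commanded pose from where the row before left it, along the tool's axes as they then stand; what a row does not reach is not made up. A row lasts 1/12 s, in which the tool goes at most 41.7 mm and 7.16 degrees, less where a joint would pass 70% of its speed; a pose out of reach is approached as far as the arm can. A call with a number of a shift or a turn outside -1 to 1 is refused whole. A call with a gripper value outside its range is refused whole. The fingers move at their own pace and stop on an object; "squeeze" is the grip in N (left out, the last holds). Time passes only in rows, so rows that do not move let the fingers close. It gives the time, the measured TCP pose, the force and the opening at its end, in the units of the state.
- ctrl.get_obs(): the state, without advancing time (a new reading comes with each control period).
- ctrl.camera(name): name is "scene" or "top" or "wrist"; returns the picture (420x560x3 uint8, blue, green, red); there is no depth.
- ctrl.camera_params(name): a dict with "mtx" (3x3 intrinsics, pixels), "origin" and "attitude" of the camera in the world. Camera axes: x right, y down, z forward; pixel columns grow to the right and rows downward; lengths in m; the calibration is good to about 2 mm. A picture is of the moment at which its call begins: read the wrist's pose just before it. camera_params takes no time and is no camera call; for the wrist camera it gives the pose at the moment of the call.
- ctrl.hand_in(): hands the job in, once; it reports no verdict.
Trained networks look in the newest picture that a camera, given by its name, has taken for a name from the list of things; names that differ only in an ending like _2 or _b are one class to them, and where a whole thing is asked for, a point or a joint stands for the part that bears it (a point fixed in the world has none). Each returns a list of dicts, best first, with "conf" (0 to 1); they miss things now and then, are a little off and sometimes report something else, mostly with a low value. They report only what shows in the picture. A call takes as long as a camera call. They do not tell look-alikes from the thing itself.
- ctrl.boxes_of(camera, label): "rect" ([left, top, right, bottom] in pixels, round what is visible of it).
- ctrl.mark_of(camera, label): "position" ([row, column] in pixels: a listed point, or the origin of a listed thing).
The state is a dict: "time_s": time; "qpos": joint angles; "joint_vel": joint speeds; "tau": joint torques, N m; "ee_pos": TCP position; "eef_rot": TCP orientation; "force": force on the tool from outside, world axes, zero at the start; "moment": the same for the moment, N m; "grip_width": finger opening in m.
Only numpy, scipy, OpenCV 4.12 (cv2) and the standard library are available. Lean on these libraries where they do the work, as an engineer would, in place of code of your own. Each camera call takes 0.05 s, during which the arm holds its last target.

## Working session

There is one attempt and no reset: what is moved stays moved. The work goes in short steps, Python scripts to look and compute and a tool call to move; the robot and the scene stay as the last step left them, time stands still between calls to the robot, and variables do not carry over. Pictures are saved under pics/ and viewed, and the job is handed in when it is done.

Besides the shell and the picture viewer there is one more tool, called after "Request:" in YAML: its name, and indented under it one key for each argument. carry_out: Moves the arm, as the interface text tells. Its arguments: {"type":"object","properties":{"deltas":{"type":"array"},"squeeze":{"type":"number"}},"required":["deltas"]}

```bash
mkdir -p pics; cat > h.py <<'E'
import numpy as np, cv2
from station import ctrl
def ray(cam,rc,P=None):
    P=P or ctrl.camera_params(cam); K=np.array(P['mtx']); return P
E
python3 - <<'E'
from station import ctrl
import cv2
for n in("scene","top","wrist"):
    cv2.imwrite(f"pics/{n}0.png",ctrl.camera(n)); print(n,ctrl.camera_params(n))
print(ctrl.get_obs(),ctrl.grasp_offset)
for n in("scene","top"):
    for l in["spindle_top","reel_mid","pivot","roller","roller_stop","feeder","tray","tray_free","old_reel_mid","tin_center","full_reel_mid","flux_mid"]:
        print(n,l,[(round(d['conf'],2),[round(float(v)) for v in d['position']]) for d in ctrl.mark_of(n,l)])
print(ctrl.get_obs()['time_s'])
E
```

```text
scene {'mtx': array([[391.85383251,   0.        , 278.25813865],
       [  0.        , 391.85383251, 205.29957795],
       [  0.        ,   0.        ,   1.        ]]), 'origin': array([1.02768407, 0.30969136, 0.71655443]), 'attitude': array([-2.40333256,  0.01824833,  2.01944488])}
top {'mtx': array([[504.1915207 ,   0.        , 285.31205482],
       [  0.        , 504.1915207 , 211.27039506],
       [  0.        ,   0.        ,   1.        ]]), 'origin': array([0.42928347, 0.07041323, 1.08338854]), 'attitude': array([-3.03297487, -0.02159439, -1.56134152])}
wrist {'mtx': array([[327.64016301,   0.        , 274.68477641],
       [  0.        , 327.64016301, 208.78812448],
       [  0.        ,   0.        ,   1.        ]]), 'origin': array([ 0.23251103, -0.50254431,  0.38483778]), 'attitude': array([ 2.90843945e+00,  6.91874239e-04, -1.25990398e+00])}
{'time_s': 0.15, 'qpos': array([-1.32662272e+00,  3.00323675e-01,  1.52142810e+00,  4.33905160e-05,
        1.32070651e+00, -6.66132103e-02]), 'joint_vel': array([-0.00053181,  0.00115284, -0.00233393, -0.00079662,  0.00180782,
       
[... 923 characters left out ...]
r [(0.66, [225, 346]), (0.26, [194, 303])]
scene full_reel_mid [(0.89, [301, 181])]
scene flux_mid [(0.96, [327, 258])]
top spindle_top [(0.74, [222, 174])]
top reel_mid [(0.79, [240, 125]), (0.66, [221, 176]), (0.64, [188, 122]), (0.58, [323, 165])]
top pivot [(0.7, [233, 232]), (0.53, [222, 182])]
top roller [(0.56, [204, 264]), (0.48, [218, 376])]
top roller_stop [(0.89, [256, 271])]
top feeder [(0.98, [232, 223]), (0.21, [108, 324])]
top tray [(0.87, [216, 376])]
top tray_free [(0.66, [102, 325]), (0.65, [238, 378]), (0.52, [234, 228])]
top old_reel_mid [(0.72, [217, 379]), (0.66, [193, 382])]
top tin_center [(0.79, [260, 216])]
top full_reel_mid []
top flux_mid [(0.58, [105, 245])]
1.35
```

View pics/scene0.png

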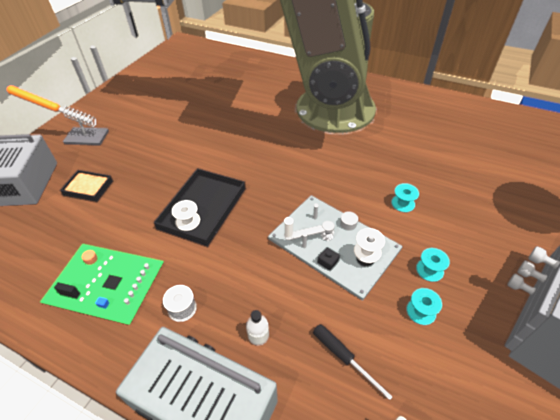

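View pics/top0.png

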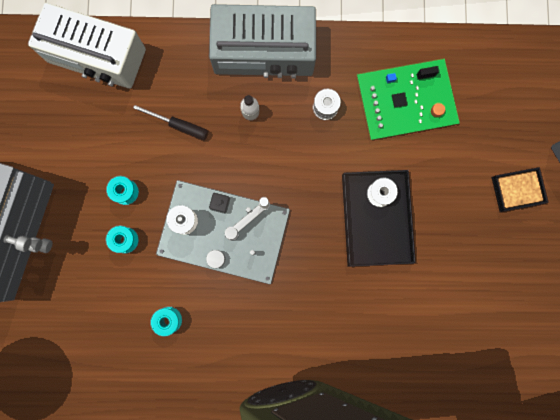

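The scene view shows the feeder around (335,240) with a white reel at (368,245) and the tray at (205,207) with the other white reel at (186,214). In the top view these are the feeder at (223,232), its reel at (181,219), the lever roller at (264,203), and the tray at (378,217) with its reel at (382,192).

Candidates for `reel_mid` in the top view:
- White reel at (181,219), on the spindle.
- Turquoise reels at (122,190), (121,240) and (165,322), which are decoys.
- White reel in the tray at (382,192), which is the old one.
- Reel at (327,104), which is the full one.

The white reel at (181,219) is the only one on the feeder's spindle, so it fits. I'll confirm it in a crop.

```bash
python3 - <<'E'
import cv2
t=cv2.imread("pics/top0.png"); s=cv2.imread("pics/scene0.png")
cv2.imwrite("pics/t_f.png",cv2.resize(t[170:295,150:300],None,fx=4.6,fy=4.6,interpolation=cv2.INTER_CUBIC))
cv2.imwrite("pics/t_t.png",cv2.resize(t[160:275,330:430],None,fx=5,fy=5,interpolation=cv2.INTER_CUBIC))
cv2.imwrite("pics/s_f.png",cv2.resize(s[185:305,260:410],None,fx=5,fy=5,interpolation=cv2.INTER_CUBIC))
E
```

```text
(no output)
```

View pics/t_f.png

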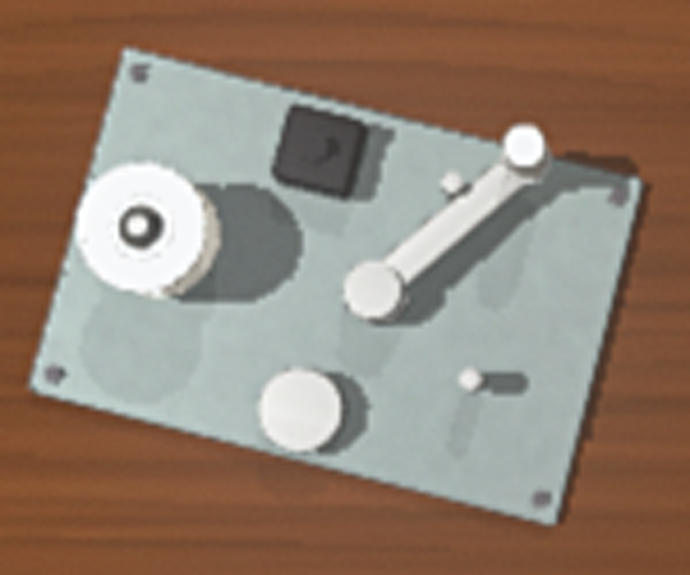

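View pics/t_t.png

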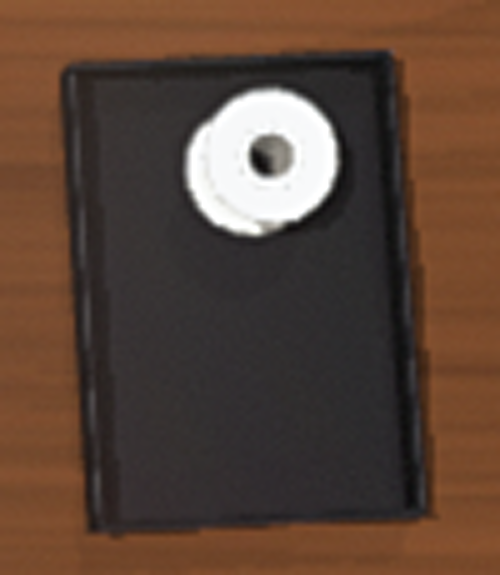

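View pics/s_f.png

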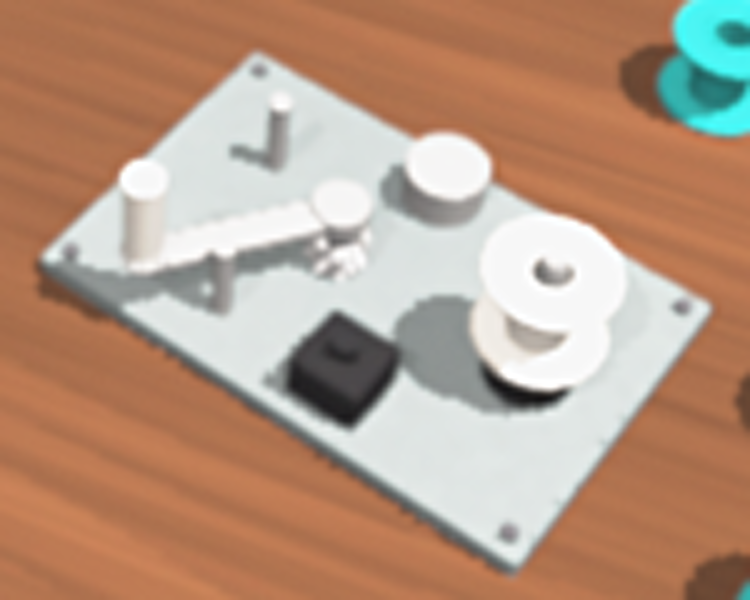

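The crops confirm it. The white reel sits on the spindle (steel tip at crop (136,228)), with the roller at (525,147) and the wound pin at (470,379). The free half of the tray is the lower one. Next I'll fit the poses.

```bash
cat > h.py <<'E'
import numpy as np, cv2
from scipy.optimize import least_squares
from scipy.spatial.transform import Rotation as R
from station import ctrl
def proj(P,X):
    Rm=R.from_euler('xyz',P['attitude']).as_matrix()
    c=(np.atleast_2d(X)-P['origin'])@Rm; q=c@np.array(P['mtx']).T
    return q[:,:2]/q[:,2:]
def back(P,uv,z):
    Rm=R.from_euler('xyz',P['attitude']).as_matrix()
    d=Rm@np.linalg.inv(P['mtx'])@np.array([uv[0],uv[1],1]); return P['origin']+d*(z-P['origin'][2])/d[2]
def pose2(p,L):
    L=np.array(L,float)/1000; c,s=np.cos(p[2]),np.sin(p[2])
    return np.c_[p[0]+c*L[:,0]-s*L[:,1],p[1]+s*L[:,0]+c*L[:,1],L[:,2]]
def fit(obs,p0):  # obs: list of (P, local Nx3, uv Nx2)
    f=lambda p:np.concatenate([(proj(P,pose2(p,L))-uv).ravel() for P,L,uv in obs])
    r=least_squares(f,p0,loss='soft_l1'); return r.x,f(r.x).reshape(-1,2)
E
python3 - <<'E'
from h import *
T=ctrl.camera_params('top');S=ctrl.camera_params('scene')
cr=lambda a,s,o:(np.array(a)+.5)/s-.5+o
LT=[(82.5,125,12),(82.5,-125,12),(-82.5,-125,12),(-82.5,125,12),(0,80,92),(73,-72.3,98),(-28,-73,57),(55,-43,57)]
uT=cr([(125,47),(643,183),(556,524),(32,388),(136,228),(525,147),(470,379),(453,184)],4.6,[150,170])
LS=[(-82.5,-125,12),(82.5,-125,12),(82.5,125,12),(-82.5,125,12),(-28,-73,57),(73,-72.3,98),(55,-43,57),(0,80,84)]
uS=cr([(258,53),(42,262),(513,567),(712,305),(282,100),(143,178),(222,252),(553,272)],5,[260,185])
for o in([(T,LT,uT)],[(S,LS,uS)],[(T,LT,uT),(S,LS,uS)]):
    p,r=fit(o,[.45,.15,-.2]); print('feeder',p.round(4)); print(r.round(1).tolist())
print('spindle,roller,rollerstop,pivot',pose2(p,[(0,80,92),(73,-72.3,74),(-24,-106.7,74),(0,-20,44)]).round(4).tolist())
LY=[(100,70,28),(100,-70,28),(-100,-70,28),(-100,70,28)]
uY=cr([(66,66),(390,53),(426,515),(91,530)],5,[330,160])
p,r=fit([(T,LY,uY)],[.45,-.15,0]); print('tray',p.round(4),r.round(1).tolist()); print(pose2(p,[(-45,0,4)]))
print('old reel',back(T,cr([270,154],5,[330,160]),.048), 'reel top',back(T,cr([145,229],4.6,[150,170]),.084))
E
```

```text
feeder [ 0.5016  0.1802 -0.2402]
[[-0.2, -0.1], [0.3, -0.7], [-0.1, 0.6], [-1.2, 0.7], [0.4, -0.6], [0.1, 0.2], [0.3, 0.3], [0.1, -0.4]]
feeder [ 0.5006  0.1798 -0.2409]
[[-0.5, -0.2], [-0.5, -0.9], [0.7, 0.3], [0.2, 0.4], [-0.3, 0.5], [0.1, 0.0], [0.3, -0.8], [-0.1, 0.2]]
feeder [ 0.5013  0.1801 -0.2402]
[[-0.1, 0.1], [0.3, -0.5], [-0.1, 0.8], [-1.1, 0.9], [0.4, -0.4], [0.2, 0.4], [0.3, 0.4], [0.1, -0.2], [-0.6, 0.0], [-0.6, -0.7], [0.7, 0.6], [0.2, 0.6], [-0.3, 0.8], [0.1, 0.3], [0.3, -0.6], [-0.1, 0.5]]
spindle,roller,rollerstop,pivot [[0.5203, 0.2578, 0.092], [0.555, 0.0925, 0.074], [0.4526, 0.0821, 0.074], [0.4965, 0.1606, 0.044]]
tray [ 0.5341 -0.1478  0.0546] [[-0.2, -0.8], [0.2, -0.8], [-0.2, 0.8], [0.2, 0.8]]
[[ 0.48919276 -0.150226    0.004     ]]
old reel [ 0.58860146 -0.15537716  0.048     ] reel top [0.51985904 0.25622917 0.084     ]
```

Request:
carry_out:
  deltas:
    - {"wz": 0.97,"jaw": 100}
    - {"wz": 0.97}
    - {"wz": 0.97}
    - {"wz": 0.97}
    - {"y": -0.5,"x": 0.25}
    - {"y": -1,"x": 0.45}
    - {"y": -1,"x": 0.45}
    - {"y": -1,"x": 0.45}
    - {"y": -1,"x": 0.45}
    - {"y": -1,"x": 0.45}
    - {"y": -1,"x": 0.45}
    - {"y": -1,"x": 0.45}

```text
invalid input
```

Request:
carry_out:
  deltas:
    - {"y": -1,"x": 0.45}
    - {"y": -1,"x": 0.45}
    - {"y": -1,"x": 0.45}
    - {"y": -1,"x": 0.45}
    - {"y": -1,"x": 0.45}
    - {"y": -1,"x": 0.45}
    - {"y": -1,"x": 0.45}
    - {"y": -1,"x": 0.45}
    - {"y": -1,"x": 0.45}
    - {"y": -1,"x": 0.45}
    - {"y": -1,"x": 0.45}
    - {"y": -1,"x": 0.45}

```text
invalid input
```

Request:
carry_out:
  deltas:
    - {"y": -1,"x": 0.45}
    - {"y": -1,"x": 0.45}
    - {"y": -1,"x": 0.45}
    - {"y": -1,"x": 0.45}
    - {"y": -1,"x": 0.45}
    - {"y": -1,"x": 0.45}
    - {"y": -1,"x": 0.45}
    - {"y": -1,"x": 0.45}
    - {"y": -1,"x": 0.45}
    - {"y": -1,"x": 0.45}
    - {"y": -0.5,"x": 0.45}
    - {}

```text
invalid input
```

Request:
carry_out:
  deltas:
    - {"x": 0,"y": 0,"z": 0,"wx": 0,"wy": 0,"wz": 0.97,"jaw": 100}
    - {"x": 0,"y": 0,"z": 0,"wx": 0,"wy": 0,"wz": 0.97,"jaw": 100}
    - {"x": 0,"y": 0,"z": 0,"wx": 0,"wy": 0,"wz": 0.97,"jaw": 100}
    - {"x": 0,"y": 0,"z": 0,"wx": 0,"wy": 0,"wz": 0.97,"jaw": 100}

```text
time_s: 1.68
ee_pos: [0.1682, -0.5236, 0.2054]
eef_rot: [-3.142, 0.0, -0.003]
force: [1.3, -0.6, 1.0]
grip_width: 0.0938
```

Request:
carry_out:
  deltas:
    - {"x": 0.25,"y": -0.5,"z": 0,"wx": 0,"wy": 0,"wz": 0,"jaw": 100}
    - {"x": 0.45,"y": -1,"z": 0,"wx": 0,"wy": 0,"wz": 0,"jaw": 100}
    - {"x": 0.45,"y": -1,"z": 0,"wx": 0,"wy": 0,"wz": 0,"jaw": 100}
    - {"x": 0.45,"y": -1,"z": 0,"wx": 0,"wy": 0,"wz": 0,"jaw": 100}
    - {"x": 0.45,"y": -1,"z": 0,"wx": 0,"wy": 0,"wz": 0,"jaw": 100}
    - {"x": 0.45,"y": -1,"z": 0,"wx": 0,"wy": 0,"wz": 0,"jaw": 100}
    - {"x": 0.45,"y": -1,"z": 0,"wx": 0,"wy": 0,"wz": 0,"jaw": 100}
    - {"x": 0.45,"y": -1,"z": 0,"wx": 0,"wy": 0,"wz": 0,"jaw": 100}
    - {"x": 0.45,"y": -1,"z": 0,"wx": 0,"wy": 0,"wz": 0,"jaw": 100}
    - {"x": 0.45,"y": -1,"z": 0,"wx": 0,"wy": 0,"wz": 0,"jaw": 100}
    - {"x": 0.45,"y": -1,"z": 0,"wx": 0,"wy": 0,"wz": 0,"jaw": 100}
    - {"x": 0.45,"y": -1,"z": 0,"wx": 0,"wy": 0,"wz": 0,"jaw": 100}

```text
time_s: 2.68
ee_pos: [0.2723, -0.2919, 0.2054]
eef_rot: [3.141, -0.0, 0.003]
force: [0.0, 0.7, -0.5]
grip_width: 0.0943
```

Request:
carry_out:
  deltas:
    - {"x": 0.45,"y": -1,"z": 0,"wx": 0,"wy": 0,"wz": 0,"jaw": 100}
    - {"x": 0.45,"y": -1,"z": 0,"wx": 0,"wy": 0,"wz": 0,"jaw": 100}
    - {"x": 0.45,"y": -1,"z": 0,"wx": 0,"wy": 0,"wz": 0,"jaw": 100}
    - {"x": 0.45,"y": -1,"z": 0,"wx": 0,"wy": 0,"wz": 0,"jaw": 100}
    - {"x": 0.45,"y": -1,"z": 0,"wx": 0,"wy": 0,"wz": 0,"jaw": 100}
    - {"x": 0.45,"y": -1,"z": 0,"wx": 0,"wy": 0,"wz": 0,"jaw": 100}
    - {"x": 0.45,"y": -1,"z": 0,"wx": 0,"wy": 0,"wz": 0,"jaw": 100}
    - {"x": 0.45,"y": -1,"z": 0,"wx": 0,"wy": 0,"wz": 0,"jaw": 100}
    - {"x": 0.45,"y": -1,"z": 0,"wx": 0,"wy": 0,"wz": 0,"jaw": 100}
    - {"x": 0.45,"y": -1,"z": 0,"wx": 0,"wy": 0,"wz": 0,"jaw": 100}
    - {"x": 0.45,"y": -1,"z": 0,"wx": 0,"wy": 0,"wz": 0,"jaw": 100}
    - {"x": 0.45,"y": -1,"z": 0,"wx": 0,"wy": 0,"wz": 0,"jaw": 100}

```text
time_s: 3.68
ee_pos: [0.3799, -0.052, 0.2055]
eef_rot: [3.142, -0.0, 0.004]
force: [-0.2, -0.1, 0.3]
grip_width: 0.0942
```

Request:
carry_out:
  deltas:
    - {"x": 0.45,"y": -1,"z": 0,"wx": 0,"wy": 0,"wz": 0,"jaw": 100}
    - {"x": 0.45,"y": -1,"z": 0,"wx": 0,"wy": 0,"wz": 0,"jaw": 100}
    - {"x": 0.45,"y": -1,"z": 0,"wx": 0,"wy": 0,"wz": 0,"jaw": 100}
    - {"x": 0.45,"y": -1,"z": 0,"wx": 0,"wy": 0,"wz": 0,"jaw": 100}
    - {"x": 0.45,"y": -1,"z": 0,"wx": 0,"wy": 0,"wz": 0,"jaw": 100}
    - {"x": 0.45,"y": -1,"z": 0,"wx": 0,"wy": 0,"wz": 0,"jaw": 100}
    - {"x": 0.45,"y": -1,"z": 0,"wx": 0,"wy": 0,"wz": 0,"jaw": 100}
    - {"x": 0.45,"y": -1,"z": 0,"wx": 0,"wy": 0,"wz": 0,"jaw": 100}
    - {"x": 0.45,"y": -1,"z": 0,"wx": 0,"wy": 0,"wz": 0,"jaw": 100}
    - {"x": 0.45,"y": -1,"z": 0,"wx": 0,"wy": 0,"wz": 0,"jaw": 100}
    - {"x": 0.45,"y": -1,"z": 0,"wx": 0,"wy": 0,"wz": 0,"jaw": 100}
    - {"x": 0,"y": 0,"z": 0,"wx": 0,"wy": 0,"wz": 0,"jaw": 100}

```text
time_s: 4.68
ee_pos: [0.479, 0.1693, 0.2052]
eef_rot: [-3.141, 0.0, 0.005]
force: [-0.4, 0.1, 0.5]
grip_width: 0.0942
```

```bash
python3 - <<'E'
from h import *
W=ctrl.camera_params('wrist'); im=ctrl.camera('wrist'); cv2.imwrite('pics/w1.png',im); print(W['origin'],W['attitude'],ctrl.get_obs()['ee_pos'])
p=[.5013,.1801,-.2402]
L=[(0,80,92),(0,80,84),(73,-72.3,98),(-28,-73,57),(55,-43,57),(82.5,125,12),(82.5,-125,12),(-82.5,-125,12),(-82.5,125,12)]
print(proj(W,pose2(p,L)).round(0).tolist())
E
```

```text
[0.54654236 0.17022091 0.38498873] [ 2.90834064e+00  3.47045432e-04 -1.56539092e+00] [0.47846223 0.16790383 0.20509985]
[[176.0, 161.0], [179.0, 160.0], [367.0, 121.0], [327.0, 220.0], [321.0, 133.0], [170.0, 68.0], [394.0, 127.0], [350.0, 262.0], [146.0, 214.0]]
```

View pics/w1.png

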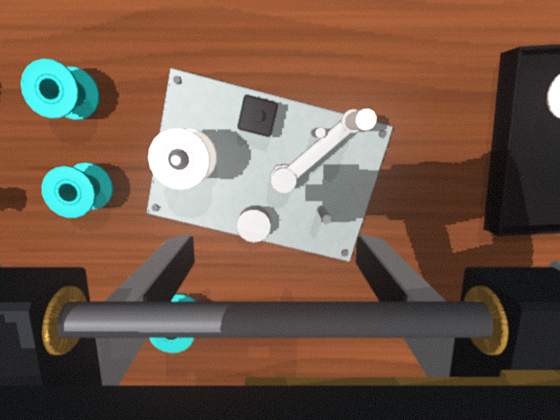

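The wrist view shows the reel at (181,158) with the spindle tip at (178,159), and the prediction was (176,161). The fit holds to about 2 mm.

Request:
carry_out:
  deltas:
    - {"x": 0.42,"y": -0.89,"z": 0.5,"wx": 0,"wy": 0,"wz": 0,"jaw": 100}
    - {"x": 0.42,"y": -0.89,"z": 0.5,"wx": 0,"wy": 0,"wz": 0,"jaw": 100}
    - {"x": 0.42,"y": -0.89,"z": 0.5,"wx": 0,"wy": 0,"wz": 0,"jaw": 100}
    - {"x": 0.42,"y": -0.89,"z": 0.5,"wx": 0,"wy": 0,"wz": 0,"jaw": 100}
    - {"x": 0.42,"y": -0.89,"z": 0.5,"wx": 0,"wy": 0,"wz": 0,"jaw": 100}
    - {"x": 0,"y": 0,"z": 0,"wx": 0,"wy": 0,"wz": 0,"jaw": 100}
    - {"x": 0,"y": 0,"z": 0,"wx": 0,"wy": 0,"wz": 0,"jaw": 100}
    - {"x": 0,"y": 0,"z": 0,"wx": 0,"wy": 0,"wz": 0,"jaw": 100}

```text
time_s: 5.4
ee_pos: [0.5205, 0.2547, 0.156]
eef_rot: [3.142, -0.0, 0.001]
force: [0.1, 0.0, 0.0]
grip_width: 0.0938
```

```bash
python3 - <<'E'
from h import *
W=ctrl.camera_params('wrist'); im=ctrl.camera('wrist'); cv2.imwrite('pics/w2.png',im); print(ctrl.get_obs()['ee_pos'],ctrl.get_obs()['eef_rot'])
p=[.5013,.1801,-.2402]
print(proj(W,pose2(p,[(0,80,92),(0,80,84)])).round(0).tolist())
E
```

```text
[0.52070363 0.25465986 0.15624179] [-3.14139299e+00 -7.39393281e-04  4.91040852e-04]
[[272.0, 221.0], [272.0, 219.0]]
```

View pics/w2.png

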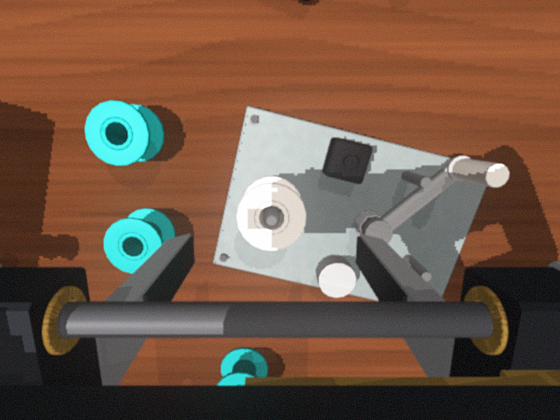

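The reel top is at (271,214), between the fingers, and the tip is at (272,217). I'll shift slightly and descend.

Request:
carry_out:
  deltas:
    - {"x": 0.1,"y": -0.15,"z": 0.5,"wx": 0,"wy": 0,"wz": 0,"jaw": 100}
    - {"x": 0,"y": 0,"z": 0.75,"wx": 0,"wy": 0,"wz": 0,"jaw": 100}
    - {"x": 0,"y": 0,"z": 0.75,"wx": 0,"wy": 0,"wz": 0,"jaw": 100}
    - {"x": 0,"y": 0,"z": 0.75,"wx": 0,"wy": 0,"wz": 0,"jaw": 100}
    - {"x": 0,"y": 0,"z": 0.75,"wx": 0,"wy": 0,"wz": 0,"jaw": 100}
    - {"x": 0,"y": 0,"z": 0.75,"wx": 0,"wy": 0,"wz": 0,"jaw": 100}
    - {"x": 0,"y": 0,"z": 0.75,"wx": 0,"wy": 0,"wz": 0,"jaw": 100}
    - {"x": 0,"y": 0,"z": 0,"wx": 0,"wy": 0,"wz": 0,"jaw": 100}
    - {"x": 0,"y": 0,"z": 0,"wx": 0,"wy": 0,"wz": 0,"jaw": 100}

```text
time_s: 6.2
ee_pos: [0.5226, 0.2581, 0.0552]
eef_rot: [3.141, 0.001, 0.0]
force: [-0.1, -0.4, 0.3]
grip_width: 0.094
```

Request:
carry_out:
  deltas:
    - {"x": 0,"y": 0,"z": 0,"wx": 0,"wy": 0,"wz": 0,"jaw": 40}
    - {"x": 0,"y": 0,"z": 0,"wx": 0,"wy": 0,"wz": 0,"jaw": 40}
    - {"x": 0,"y": 0,"z": 0,"wx": 0,"wy": 0,"wz": 0,"jaw": 40}
    - {"x": 0,"y": 0,"z": 0,"wx": 0,"wy": 0,"wz": 0,"jaw": 40}
    - {"x": 0,"y": 0,"z": 0,"wx": 0,"wy": 0,"wz": 0,"jaw": 40}
    - {"x": 0,"y": 0,"z": 0,"wx": 0,"wy": 0,"wz": 0,"jaw": 40}
    - {"x": 0,"y": 0,"z": 0,"wx": 0,"wy": 0,"wz": 0,"jaw": 40}
    - {"x": 0,"y": 0,"z": 0,"wx": 0,"wy": 0,"wz": 0,"jaw": 40}
  squeeze: 15

```text
time_s: 6.87
ee_pos: [0.523, 0.2585, 0.0556]
eef_rot: [-3.142, -0.0, 0.0]
force: [-1.4, -1.0, 1.4]
grip_width: 0.0545
```

```bash
python3 - <<'E'
from h import *
im=ctrl.camera('wrist'); cv2.imwrite('pics/w3.png',im); o=ctrl.get_obs();print(o['ee_pos'],o['eef_rot'],o['force'],o['grip_width'])
E
```

```text
[0.52296156 0.25850837 0.05561415] [-3.14155182e+00 -2.20204420e-04  4.17316628e-04] [-0.21521156 -0.51909579  2.48516134] 0.05432641910451416
```

View pics/w3.png

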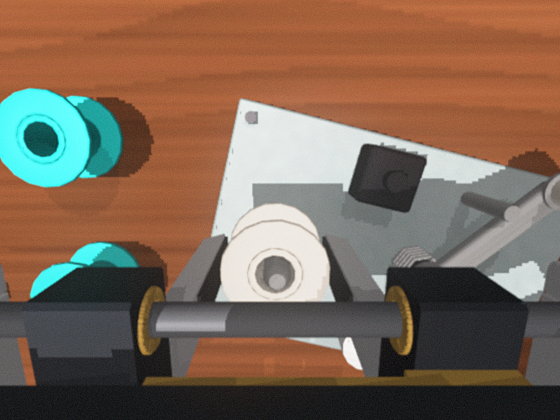

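Request:
carry_out:
  deltas:
    - {"x": 0,"y": 0,"z": -0.2,"wx": 0,"wy": 0,"wz": 0,"jaw": 40}
    - {"x": 0,"y": 0,"z": -0.4,"wx": 0,"wy": 0,"wz": 0,"jaw": 40}
    - {"x": 0,"y": 0,"z": -0.5,"wx": 0,"wy": 0,"wz": 0,"jaw": 40}
    - {"x": 0,"y": 0,"z": -0.5,"wx": 0,"wy": 0,"wz": 0,"jaw": 40}
    - {"x": 0,"y": 0,"z": -0.5,"wx": 0,"wy": 0,"wz": 0,"jaw": 40}
    - {"x": 0,"y": 0,"z": -0.5,"wx": 0,"wy": 0,"wz": 0,"jaw": 40}
    - {"x": 0,"y": 0,"z": -0.5,"wx": 0,"wy": 0,"wz": 0,"jaw": 40}
    - {"x": 0,"y": 0,"z": -0.5,"wx": 0,"wy": 0,"wz": 0,"jaw": 40}
    - {"x": 0,"y": 0,"z": -0.6,"wx": 0,"wy": 0,"wz": 0,"jaw": 40}
    - {"x": 0,"y": 0,"z": -0.6,"wx": 0,"wy": 0,"wz": 0,"jaw": 40}
    - {"x": 0,"y": 0,"z": -0.4,"wx": 0,"wy": 0,"wz": 0,"jaw": 40}
    - {"x": 0,"y": 0,"z": 0,"wx": 0,"wy": 0,"wz": 0,"jaw": 40}
  squeeze: 20

```text
time_s: 7.92
ee_pos: [0.5236, 0.2588, 0.1617]
eef_rot: [-3.14, -0.003, 0.0]
force: [0.1, 0.0, -0.6]
grip_width: 0.054
```

```bash
python3 - <<'E'
from h import *
w=ctrl.camera('wrist'); s=ctrl.camera('scene'); o=ctrl.get_obs();print(o['time_s'],o['ee_pos'],o['eef_rot'],o['force'],o['grip_width'])
cv2.imwrite('pics/w4.png',np.hstack([w[100:400,120:420],cv2.resize(s[120:320,250:450],(300,300))]))
E
```

```text
8.0167 [0.52285283 0.25848846 0.1594362 ] [-3.14155774e+00 -7.21540062e-05  3.93838419e-04] [ 0.67698991 -0.72348945 -0.14536521] 0.05406924527896352
```

View pics/w4.png

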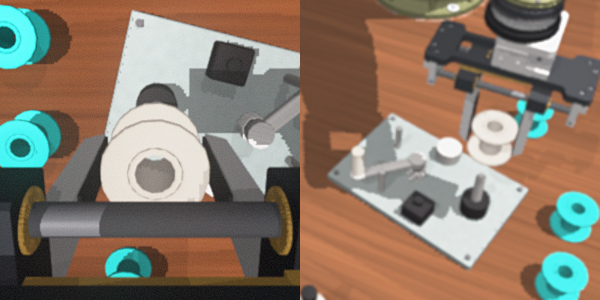

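The reel is held upright and clear of the spindle. Next I'll traverse to the tray.

Request:
carry_out:
  deltas:
    - {"x": -0.05,"y": 0.4,"z": 0,"wx": 0,"wy": 0,"wz": 0,"jaw": 40}
    - {"x": -0.08,"y": 0.8,"z": 0,"wx": 0,"wy": 0,"wz": 0,"jaw": 40}
    - {"x": -0.08,"y": 0.9,"z": 0,"wx": 0,"wy": 0,"wz": 0,"jaw": 40}
    - {"x": -0.08,"y": 0.9,"z": 0,"wx": 0,"wy": 0,"wz": 0,"jaw": 40}
    - {"x": -0.08,"y": 0.9,"z": 0,"wx": 0,"wy": 0,"wz": 0,"jaw": 40}
    - {"x": -0.08,"y": 0.9,"z": 0,"wx": 0,"wy": 0,"wz": 0,"jaw": 40}
    - {"x": -0.08,"y": 0.9,"z": 0,"wx": 0,"wy": 0,"wz": 0,"jaw": 40}
    - {"x": -0.08,"y": 0.9,"z": 0,"wx": 0,"wy": 0,"wz": 0,"jaw": 40}
    - {"x": -0.08,"y": 0.9,"z": 0,"wx": 0,"wy": 0,"wz": 0,"jaw": 40}
    - {"x": -0.08,"y": 0.9,"z": 0,"wx": 0,"wy": 0,"wz": 0,"jaw": 40}
    - {"x": -0.08,"y": 0.9,"z": 0,"wx": 0,"wy": 0,"wz": 0,"jaw": 40}
    - {"x": -0.08,"y": 0.9,"z": 0,"wx": 0,"wy": 0,"wz": 0,"jaw": 40}

```text
time_s: 9.02
ee_pos: [0.5034, 0.0525, 0.159]
eef_rot: [3.141, 0.001, -0.0]
force: [-0.3, -0.0, 0.7]
grip_width: 0.0543
```

Request:
carry_out:
  deltas:
    - {"x": -0.08,"y": 0.9,"z": 0,"wx": 0,"wy": 0,"wz": 0,"jaw": 40}
    - {"x": -0.08,"y": 0.9,"z": 0,"wx": 0,"wy": 0,"wz": 0,"jaw": 40}
    - {"x": -0.08,"y": 0.9,"z": 0,"wx": 0,"wy": 0,"wz": 0,"jaw": 40}
    - {"x": -0.08,"y": 0.9,"z": 0,"wx": 0,"wy": 0,"wz": 0,"jaw": 40}
    - {"x": -0.08,"y": 0.9,"z": 0,"wx": 0,"wy": 0,"wz": 0,"jaw": 40}
    - {"x": -0.08,"y": 0.9,"z": 0,"wx": 0,"wy": 0,"wz": 0,"jaw": 40}
    - {"x": -0.08,"y": 0.9,"z": 0,"wx": 0,"wy": 0,"wz": 0,"jaw": 40}
    - {"x": -0.08,"y": 0.9,"z": 0,"wx": 0,"wy": 0,"wz": 0,"jaw": 40}
    - {"x": -0.08,"y": 0.9,"z": 0,"wx": 0,"wy": 0,"wz": 0,"jaw": 40}
    - {"x": -0.08,"y": 0.8,"z": 0,"wx": 0,"wy": 0,"wz": 0,"jaw": 40}
    - {"x": 0,"y": 0.5,"z": 0,"wx": 0,"wy": 0,"wz": 0,"jaw": 40}
    - {"x": 0,"y": 0,"z": 0,"wx": 0,"wy": 0,"wz": 0,"jaw": 40}

```text
time_s: 10.02
ee_pos: [0.4876, -0.1354, 0.1591]
eef_rot: [3.142, 0.001, -0.002]
force: [-0.7, 0.3, -0.3]
grip_width: 0.0539
```

```bash
python3 - <<'E'
from h import *
W=ctrl.camera_params('wrist');w=ctrl.camera('wrist'); s=ctrl.camera('scene'); o=ctrl.get_obs();print(o['time_s'],o['ee_pos'],o['eef_rot'],o['force'],o['grip_width'])
cv2.imwrite('pics/w5.png',w);cv2.imwrite('pics/s5.png',cv2.resize(s[100:300,100:366],None,fx=3,fy=3))
print('bore',back(W,(275,273),o['ee_pos'][2]+.0284)-o['ee_pos'])
print(proj(W,pose2([.5341,-.1478,.0546],[(100,70,28),(100,-70,28),(-100,-70,28),(-100,70,28),(-45,0,4)])).round())
E
```

```text
10.1167 [ 0.48801877 -0.1336147   0.1591906 ] [-3.14134876e+00  4.86341993e-04 -4.49412594e-04] [-0.04311456  0.39236497 -0.81868163] 0.05434551055777856
bore [-0.00163567 -0.00129033  0.0284    ]
[[203.  42.]
 [364.  33.]
 [363. 250.]
 [224. 258.]
 [290. 196.]]
```

View pics/w5.png

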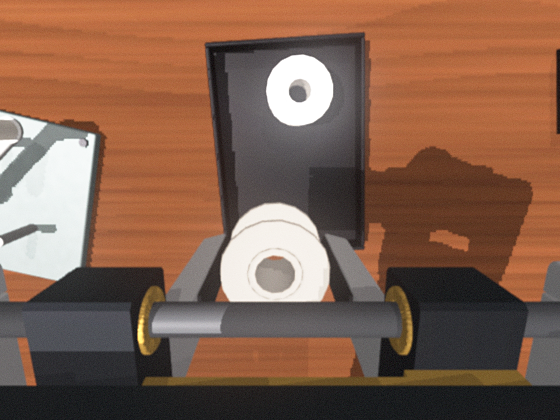

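View pics/s5.png

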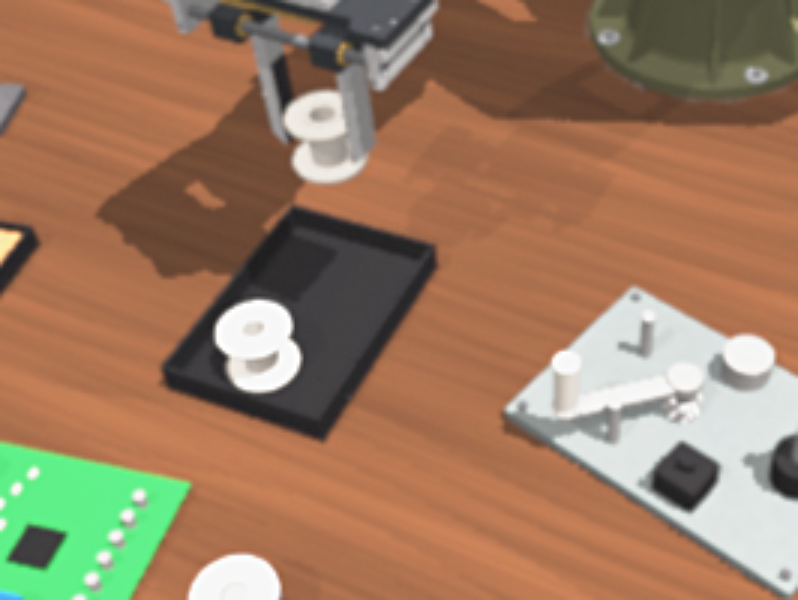

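Request:
carry_out:
  deltas:
    - {"x": 0.05,"y": 0.4,"z": 0,"wx": 0,"wy": 0,"wz": 0,"jaw": 40}
    - {"x": 0.05,"y": 0.38,"z": 0.3,"wx": 0,"wy": 0,"wz": 0,"jaw": 40}
    - {"x": 0,"y": 0,"z": 0.7,"wx": 0,"wy": 0,"wz": 0,"jaw": 40}
    - {"x": 0,"y": 0,"z": 0.8,"wx": 0,"wy": 0,"wz": 0,"jaw": 40}
    - {"x": 0,"y": 0,"z": 0.8,"wx": 0,"wy": 0,"wz": 0,"jaw": 40}
    - {"x": 0,"y": 0,"z": 0.8,"wx": 0,"wy": 0,"wz": 0,"jaw": 40}
    - {"x": 0,"y": 0,"z": 0.8,"wx": 0,"wy": 0,"wz": 0,"jaw": 40}
    - {"x": 0,"y": 0,"z": 0.8,"wx": 0,"wy": 0,"wz": 0,"jaw": 40}
    - {"x": 0,"y": 0,"z": 0.8,"wx": 0,"wy": 0,"wz": 0,"jaw": 40}
    - {"x": 0,"y": 0,"z": 0.5,"wx": 0,"wy": 0,"wz": 0,"jaw": 40}
    - {"x": 0,"y": 0,"z": 0.3,"wx": 0,"wy": 0,"wz": 0,"jaw": 40}
    - {"x": 0,"y": 0,"z": 0,"wx": 0,"wy": 0,"wz": 0,"jaw": 40}

```text
time_s: 11.12
ee_pos: [0.49, -0.149, 0.0263]
eef_rot: [-3.141, 0.002, 0.001]
force: [0.1, -0.4, -0.2]
grip_width: 0.054
```

Request:
carry_out:
  deltas:
    - {"x": 0,"y": 0,"z": 0,"wx": 0,"wy": 0,"wz": 0,"jaw": 40}
    - {"x": 0,"y": 0,"z": 0,"wx": 0,"wy": 0,"wz": 0,"jaw": 40}

```text
time_s: 11.28
ee_pos: [0.4909, -0.1493, 0.0282]
eef_rot: [3.141, -0.001, 0.0]
force: [0.6, -0.5, -0.9]
grip_width: 0.0542
```

Now I'll lower it slowly until it touches.

Request:
carry_out:
  deltas:
    - {"x": 0,"y": 0,"z": 0.15,"wx": 0,"wy": 0,"wz": 0,"jaw": 40}
    - {"x": 0,"y": 0,"z": 0.1,"wx": 0,"wy": 0,"wz": 0,"jaw": 40}
    - {"x": 0,"y": 0,"z": 0.1,"wx": 0,"wy": 0,"wz": 0,"jaw": 40}
    - {"x": 0,"y": 0,"z": 0,"wx": 0,"wy": 0,"wz": 0,"jaw": 40}

```text
time_s: 11.62
ee_pos: [0.4903, -0.1491, 0.0202]
eef_rot: [-3.141, 0.0, 0.0]
force: [1.6, 0.3, 0.4]
grip_width: 0.0544
```

Request:
carry_out:
  deltas:
    - {"x": 0,"y": 0,"z": 0.05,"wx": 0,"wy": 0,"wz": 0,"jaw": 40}
    - {"x": 0,"y": 0,"z": 0,"wx": 0,"wy": 0,"wz": 0,"jaw": 40}
    - {"x": 0,"y": 0,"z": 0,"wx": 0,"wy": 0,"wz": 0,"jaw": 40}

```text
time_s: 11.87
ee_pos: [0.4905, -0.1491, 0.0196]
eef_rot: [3.142, -0.0, 0.0]
force: [-1.1, -0.0, 2.1]
grip_width: 0.0541
```

Request:
carry_out:
  deltas:
    - {"x": 0,"y": 0,"z": 0.04,"wx": 0,"wy": 0,"wz": 0,"jaw": 40}
    - {"x": 0,"y": 0,"z": 0,"wx": 0,"wy": 0,"wz": 0,"jaw": 40}
    - {"x": 0,"y": 0,"z": 0,"wx": 0,"wy": 0,"wz": 0,"jaw": 40}

```text
time_s: 12.12
ee_pos: [0.4906, -0.1492, 0.0195]
eef_rot: [3.141, -0.0, 0.0]
force: [-6.0, 1.6, 13.9]
grip_width: 0.0541
```

```bash
python3 - <<'E'
from h import *
s=ctrl.camera('scene'); o=ctrl.get_obs();print(o['time_s'],o['ee_pos'],o['force'],o['grip_width'])
cv2.imwrite('pics/s6.png',cv2.resize(s[120:270,120:320],None,fx=4,fy=4))
E
```

```text
12.1667 [ 0.49061779 -0.14915267  0.01953804] [-4.85106082  1.94011456 13.28208572] 0.05372621027361988
```

View pics/s6.png

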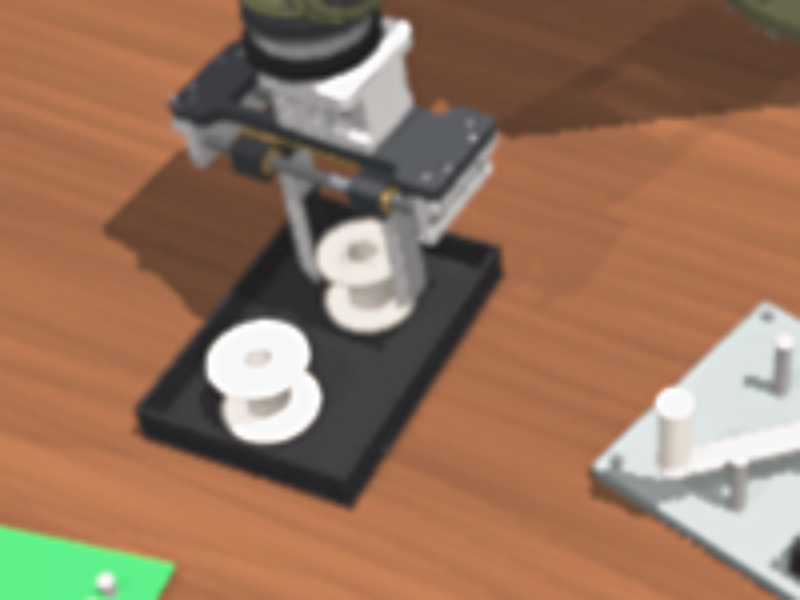

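The reel is on the tray floor (14 N contact). I'll relax slightly, then open.

Request:
carry_out:
  deltas:
    - {"x": 0,"y": 0,"z": -0.03,"wx": 0,"wy": 0,"wz": 0,"jaw": 40}
    - {"x": 0,"y": 0,"z": 0,"wx": 0,"wy": 0,"wz": 0,"jaw": 40}
    - {"x": 0,"y": 0,"z": 0,"wx": 0,"wy": 0,"wz": 0,"jaw": 75}
    - {"x": 0,"y": 0,"z": 0,"wx": 0,"wy": 0,"wz": 0,"jaw": 75}
    - {"x": 0,"y": 0,"z": 0,"wx": 0,"wy": 0,"wz": 0,"jaw": 75}
    - {"x": 0,"y": 0,"z": 0,"wx": 0,"wy": 0,"wz": 0,"jaw": 75}

```text
time_s: 12.67
ee_pos: [0.4904, -0.1491, 0.0191]
eef_rot: [-3.142, 0.0, 0.0]
force: [-0.5, -0.3, 0.7]
grip_width: 0.07
```

Request:
carry_out:
  deltas:
    - {"x": 0,"y": 0,"z": -0.2,"wx": 0,"wy": 0,"wz": 0,"jaw": 75}
    - {"x": 0,"y": 0,"z": -0.6,"wx": 0,"wy": 0,"wz": 0,"jaw": 75}
    - {"x": 0,"y": 0,"z": -0.9,"wx": 0,"wy": 0,"wz": 0,"jaw": 75}
    - {"x": 0,"y": 0,"z": -1,"wx": 0,"wy": 0,"wz": 0,"jaw": 75}
    - {"x": 0,"y": 0,"z": -1,"wx": 0,"wy": 0,"wz": 0,"jaw": 75}
    - {"x": 0,"y": 0,"z": -1,"wx": 0,"wy": 0,"wz": 0,"jaw": 75}
    - {"x": 0,"y": 0,"z": -1,"wx": 0,"wy": 0,"wz": 0,"jaw": 75}
    - {"x": 0,"y": 0,"z": -1,"wx": 0,"wy": 0,"wz": 0,"jaw": 75}
    - {"x": 0,"y": 0,"z": 0,"wx": 0,"wy": 0,"wz": 0,"jaw": 75}

```text
time_s: 13.42
ee_pos: [0.4918, -0.1496, 0.1572]
eef_rot: [3.14, -0.005, 0.0]
force: [0.8, -0.6, 1.1]
grip_width: 0.0705
```

```bash
python3 - <<'E'
from h import *
s=ctrl.camera('scene');w=ctrl.camera('wrist'); o=ctrl.get_obs();print(o['time_s'],o['ee_pos'],o['eef_rot'],o['force'],o['grip_width'])
cv2.imwrite('pics/s7.png',np.hstack([cv2.resize(s[150:270,130:290],(400,300)),cv2.resize(w,(400,300))]))
E
```

```text
13.5167 [ 0.49053692 -0.14917538  0.15356315] [ 3.14118977e+00 -1.01887911e-03  3.72186532e-04] [-0.53422005 -0.34169584  0.01194281] 0.0704518331548344
```

View pics/s7.png

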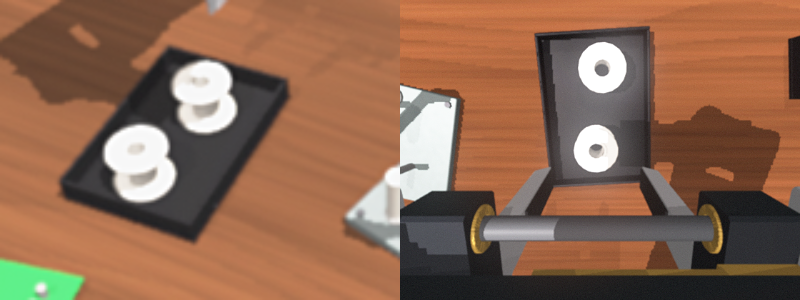

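Both reels stand flat in the tray. In the wrist panel the new one is at (597,148) and the old one at (602,68). For the lever, I'll rotate the jaws so that they close tangentially.

Request:
carry_out:
  deltas:
    - {"x": 0,"y": 0,"z": 0,"wx": 0,"wy": 0,"wz": -1,"jaw": 55}
    - {"x": 0,"y": 0,"z": 0,"wx": 0,"wy": 0,"wz": -1,"jaw": 55}
    - {"x": 0,"y": 0,"z": 0,"wx": 0,"wy": 0,"wz": -1,"jaw": 55}
    - {"x": 0,"y": 0,"z": 0,"wx": 0,"wy": 0,"wz": -1,"jaw": 55}
    - {"x": 0,"y": 0,"z": 0,"wx": 0,"wy": 0,"wz": -1,"jaw": 55}
    - {"x": 0,"y": 0,"z": 0,"wx": 0,"wy": 0,"wz": -1,"jaw": 55}
    - {"x": 0,"y": 0,"z": 0,"wx": 0,"wy": 0,"wz": -1,"jaw": 55}
    - {"x": 0,"y": 0,"z": 0,"wx": 0,"wy": 0,"wz": -1,"jaw": 55}
    - {"x": 0,"y": 0,"z": 0,"wx": 0,"wy": 0,"wz": -1,"jaw": 55}
    - {"x": 0,"y": 0,"z": 0,"wx": 0,"wy": 0,"wz": -1,"jaw": 55}
    - {"x": 0,"y": 0,"z": 0,"wx": 0,"wy": 0,"wz": -1,"jaw": 55}
    - {"x": 0,"y": 0,"z": 0,"wx": 0,"wy": 0,"wz": -1,"jaw": 55}

```text
time_s: 14.52
ee_pos: [0.4899, -0.1489, 0.1519]
eef_rot: [-3.139, 0.001, 0.964]
force: [0.6, -0.3, -0.0]
grip_width: 0.0519
```

Request:
carry_out:
  deltas:
    - {"x": 0,"y": 0,"z": 0,"wx": 0,"wy": 0,"wz": -1,"jaw": 55}
    - {"x": 0,"y": 0,"z": 0,"wx": 0,"wy": 0,"wz": -1,"jaw": 55}
    - {"x": 0,"y": 0,"z": 0,"wx": 0,"wy": 0,"wz": -1,"jaw": 55}
    - {"x": 0,"y": 0,"z": 0,"wx": 0,"wy": 0,"wz": -1,"jaw": 55}
    - {"x": 0,"y": 0,"z": 0,"wx": 0,"wy": 0,"wz": -1,"jaw": 55}
    - {"x": 0,"y": 0,"z": 0,"wx": 0,"wy": 0,"wz": -1,"jaw": 55}
    - {"x": 0,"y": 0,"z": 0,"wx": 0,"wy": 0,"wz": -1,"jaw": 55}
    - {"x": 0,"y": 0,"z": 0,"wx": 0,"wy": 0,"wz": -1,"jaw": 55}
    - {"x": 0,"y": 0,"z": 0,"wx": 0,"wy": 0,"wz": -1,"jaw": 55}
    - {"x": 0,"y": 0,"z": 0,"wx": 0,"wy": 0,"wz": -1,"jaw": 55}
    - {"x": 0,"y": 0,"z": 0,"wx": 0,"wy": 0,"wz": -1,"jaw": 55}
    - {"x": 0,"y": 0,"z": 0,"wx": 0,"wy": 0,"wz": -1,"jaw": 55}

```text
time_s: 15.52
ee_pos: [0.4899, -0.1489, 0.1519]
eef_rot: [-3.14, -0.001, 1.924]
force: [-0.1, 0.1, 0.3]
grip_width: 0.0518
```

Request:
carry_out:
  deltas:
    - {"x": 0,"y": 0,"z": 0,"wx": 0,"wy": 0,"wz": -1,"jaw": 55}
    - {"x": 0,"y": 0,"z": 0,"wx": 0,"wy": 0,"wz": -1,"jaw": 55}
    - {"x": 0,"y": 0,"z": 0,"wx": 0,"wy": 0,"wz": -1,"jaw": 55}
    - {"x": 0,"y": 0,"z": 0,"wx": 0,"wy": 0,"wz": -1,"jaw": 55}
    - {"x": 0,"y": 0,"z": 0,"wx": 0,"wy": 0,"wz": -0.5,"jaw": 55}
    - {"x": 0,"y": 0,"z": 0,"wx": 0,"wy": 0,"wz": 0,"jaw": 55}
    - {"x": 0,"y": 0,"z": 0,"wx": 0,"wy": 0,"wz": 0,"jaw": 55}

```text
time_s: 16.1
ee_pos: [0.4901, -0.149, 0.1523]
eef_rot: [-3.141, -0.001, 2.279]
force: [-0.1, -0.0, 0.4]
grip_width: 0.0518
```

```bash
python3 - <<'E'
from h import *
o=ctrl.get_obs();print(o['time_s'],o['ee_pos'],o['eef_rot'],o['qpos'],o['grip_width'])
Rm=R.from_euler('xyz',o['eef_rot']).as_matrix()
print((Rm.T@(np.array([.555,.0925,.150])-o['ee_pos'])/.02).round(2))
E
```

```text
16.1 [ 0.49006364 -0.14898006  0.15230461] [-3.14084087e+00 -1.39691035e-03  2.27878242e+00] [-3.66642104e-01  2.68674736e-01  1.69031207e+00  4.19160307e-06
  1.18419221e+00 -1.07463031e+00] 0.051814168831044075
[ 7.06 10.32  0.12]
```

Request:
carry_out:
  deltas:
    - {"x": 0.59,"y": 0.86,"z": 0,"wx": 0,"wy": 0,"wz": 0,"jaw": 55}
    - {"x": 0.59,"y": 0.86,"z": 0,"wx": 0,"wy": 0,"wz": 0,"jaw": 55}
    - {"x": 0.59,"y": 0.86,"z": 0,"wx": 0,"wy": 0,"wz": 0,"jaw": 55}
    - {"x": 0.59,"y": 0.86,"z": 0,"wx": 0,"wy": 0,"wz": 0,"jaw": 55}
    - {"x": 0.59,"y": 0.86,"z": 0,"wx": 0,"wy": 0,"wz": 0,"jaw": 55}
    - {"x": 0.59,"y": 0.86,"z": 0,"wx": 0,"wy": 0,"wz": 0,"jaw": 55}
    - {"x": 0.59,"y": 0.86,"z": 0,"wx": 0,"wy": 0,"wz": 0,"jaw": 55}
    - {"x": 0.59,"y": 0.86,"z": 0,"wx": 0,"wy": 0,"wz": 0,"jaw": 55}
    - {"x": 0.59,"y": 0.86,"z": 0,"wx": 0,"wy": 0,"wz": 0,"jaw": 55}
    - {"x": 0.59,"y": 0.86,"z": 0,"wx": 0,"wy": 0,"wz": 0,"jaw": 55}
    - {"x": 0.59,"y": 0.86,"z": 0,"wx": 0,"wy": 0,"wz": 0,"jaw": 55}
    - {"x": 0.59,"y": 0.86,"z": 0,"wx": 0,"wy": 0,"wz": 0,"jaw": 55}

```text
time_s: 17.1
ee_pos: [0.5547, 0.0938, 0.1527]
eef_rot: [-3.141, -0.0, 2.279]
force: [0.4, 0.4, -0.3]
grip_width: 0.0519
```

Request:
carry_out:
  deltas:
    - {"x": 0,"y": 0,"z": 0,"wx": 0,"wy": 0,"wz": 0,"jaw": 55}
    - {"x": 0,"y": 0,"z": 0,"wx": 0,"wy": 0,"wz": 0,"jaw": 55}
    - {"x": 0,"y": 0,"z": 0,"wx": 0,"wy": 0,"wz": 0,"jaw": 55}

```text
time_s: 17.35
ee_pos: [0.5545, 0.0923, 0.1528]
eef_rot: [-3.141, -0.0, 2.28]
force: [0.3, -0.2, -1.2]
grip_width: 0.0517
```

```bash
python3 - <<'E'
from h import *
W=ctrl.camera_params('wrist');w=ctrl.camera('wrist')
o=ctrl.get_obs();print(o['time_s'],o['ee_pos'],o['eef_rot'])
Rm=R.from_euler('xyz',o['eef_rot']).as_matrix()
print((Rm.T@(np.array([.555,.0925,.150])-o['ee_pos'])/.02).round(2))
print(proj(W,[[.555,.0925,.098]]))
cv2.imwrite('pics/w8.png',w)
E
```

```text
17.4 [0.55453027 0.09202039 0.1529645 ] [-3.1410742e+00 -2.3299909e-04  2.2791620e+00]
[0.   0.03 0.15]
[[273.95705994 223.15723025]]
```

View pics/w8.png

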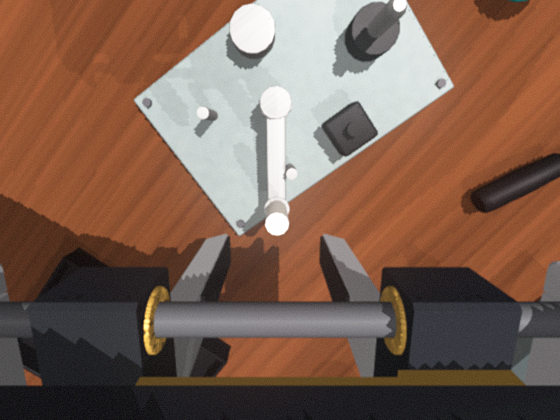

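The roller's top is at (277,222) and the prediction was (274,223), so it's centred between the fingers. I'll descend and pinch.

Request:
carry_out:
  deltas:
    - {"x": 0,"y": 0.03,"z": 0.5,"wx": 0,"wy": 0,"wz": 0,"jaw": 55}
    - {"x": 0,"y": 0,"z": 0.8,"wx": 0,"wy": 0,"wz": 0,"jaw": 55}
    - {"x": 0,"y": 0,"z": 0.8,"wx": 0,"wy": 0,"wz": 0,"jaw": 55}
    - {"x": 0,"y": 0,"z": 0.8,"wx": 0,"wy": 0,"wz": 0,"jaw": 55}
    - {"x": 0,"y": 0,"z": 0.8,"wx": 0,"wy": 0,"wz": 0,"jaw": 55}
    - {"x": 0,"y": 0,"z": 0.6,"wx": 0,"wy": 0,"wz": 0,"jaw": 55}
    - {"x": 0,"y": 0,"z": 0,"wx": 0,"wy": 0,"wz": 0,"jaw": 55}
    - {"x": 0,"y": 0,"z": 0,"wx": 0,"wy": 0,"wz": 0,"jaw": 55}
    - {"x": 0,"y": 0,"z": 0,"wx": 0,"wy": 0,"wz": 0,"jaw": 55}

```text
time_s: 18.15
ee_pos: [0.5556, 0.093, 0.068]
eef_rot: [3.141, 0.001, 2.28]
force: [0.6, 0.5, 0.4]
grip_width: 0.0519
```

Request:
carry_out:
  deltas:
    - {"x": 0,"y": 0,"z": 0,"wx": 0,"wy": 0,"wz": 0,"jaw": 5}
    - {"x": 0,"y": 0,"z": 0,"wx": 0,"wy": 0,"wz": 0,"jaw": 5}
    - {"x": 0,"y": 0,"z": 0,"wx": 0,"wy": 0,"wz": 0,"jaw": 5}
    - {"x": 0,"y": 0,"z": 0,"wx": 0,"wy": 0,"wz": 0,"jaw": 5}
    - {"x": 0,"y": 0,"z": 0,"wx": 0,"wy": 0,"wz": 0,"jaw": 5}
    - {"x": 0,"y": 0,"z": 0,"wx": 0,"wy": 0,"wz": 0,"jaw": 5}
    - {"x": 0,"y": 0,"z": 0,"wx": 0,"wy": 0,"wz": 0,"jaw": 5}
  squeeze: 30

```text
time_s: 18.73
ee_pos: [0.5554, 0.0933, 0.0674]
eef_rot: [3.141, 0.0, 2.28]
force: [1.3, 0.6, 0.2]
grip_width: 0.0174
```

```bash
python3 - <<'E'
from h import *
w=ctrl.camera('wrist')
o=ctrl.get_obs();print(o['time_s'],o['ee_pos'],o['eef_rot'],o['force'],o['grip_width'])
cv2.imwrite('pics/w9.png',w)
E
```

```text
18.7833 [0.555378   0.0933058  0.06736406] [3.14115503e+00 1.38953310e-04 2.28042822e+00] [1.06774678 0.72003269 1.37863165] 0.017128924537548093
```

View pics/w9.png

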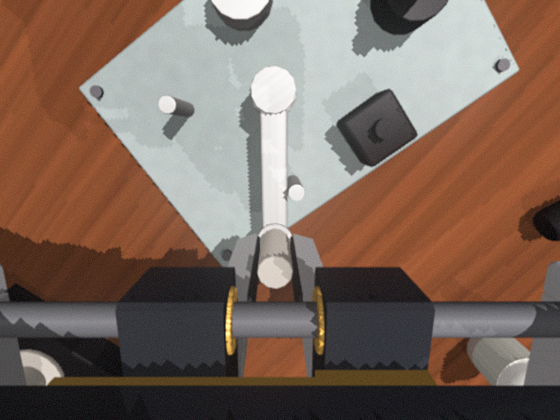

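The roller is gripped (17 mm). Now I'll wind it clockwise along the arc.

Request:
carry_out:
  deltas:
    - {"x": 0.002,"y": -0.144,"z": 0,"wx": 0,"wy": 0,"wz": 0.4,"jaw": 5}
    - {"x": 0.009,"y": -0.288,"z": 0,"wx": 0,"wy": 0,"wz": 0.8,"jaw": 5}
    - {"x": 0.009,"y": -0.288,"z": 0,"wx": 0,"wy": 0,"wz": 0.8,"jaw": 5}
    - {"x": 0.009,"y": -0.288,"z": 0,"wx": 0,"wy": 0,"wz": 0.8,"jaw": 5}
    - {"x": 0.009,"y": -0.288,"z": 0,"wx": 0,"wy": 0,"wz": 0.8,"jaw": 5}
    - {"x": 0.009,"y": -0.288,"z": 0,"wx": 0,"wy": 0,"wz": 0.8,"jaw": 5}
    - {"x": 0.009,"y": -0.288,"z": 0,"wx": 0,"wy": 0,"wz": 0.8,"jaw": 5}
    - {"x": 0.009,"y": -0.288,"z": 0,"wx": 0,"wy": 0,"wz": 0.8,"jaw": 5}
    - {"x": 0.009,"y": -0.288,"z": 0,"wx": 0,"wy": 0,"wz": 0.8,"jaw": 5}
    - {"x": 0.009,"y": -0.288,"z": 0,"wx": 0,"wy": 0,"wz": 0.8,"jaw": 5}
    - {"x": 0,"y": 0,"z": 0,"wx": 0,"wy": 0,"wz": 0,"jaw": 5}

```text
time_s: 19.7
ee_pos: [0.5058, 0.0716, 0.0675]
eef_rot: [3.14, 0.0, 1.669]
force: [6.6, 0.3, -5.4]
grip_width: 0.0172
```

```bash
python3 - <<'E'
from h import *
s=ctrl.camera('scene')
o=ctrl.get_obs();print(o['time_s'],o['ee_pos'],o['eef_rot'],o['force'],o['grip_width'])
d=o['ee_pos'][:2]-[.4965,.1606];print(np.hypot(*d),np.arctan2(-.0681,.0585)-np.arctan2(d[1],d[0]))
cv2.imwrite('pics/s10.png',cv2.resize(s[140:300,240:440],None,fx=3.5,fy=3.5))
E
```

```text
19.75 [0.50615273 0.07168576 0.06746549] [3.14003352e+00 3.41472929e-04 1.67274513e+00] [ 5.62679772 -0.51973847 -3.98296091] 0.017453301955540325
0.08943666676930534 0.6015748655220511
```

View pics/s10.png

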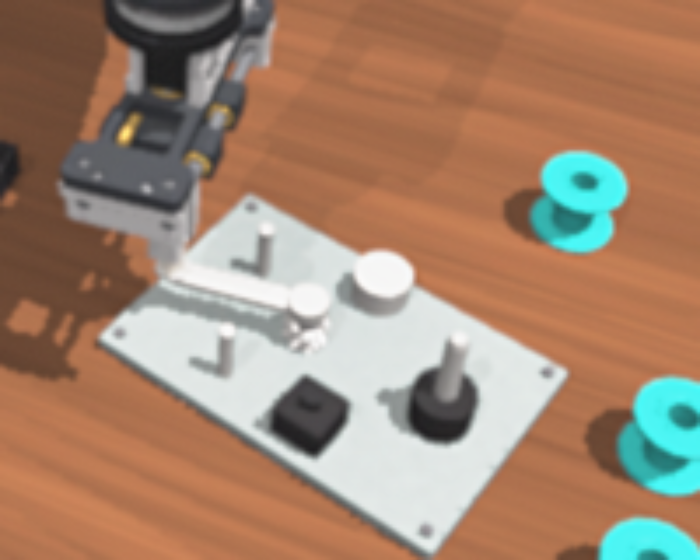

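The lever follows the gripper (0.60 rad, radius 89 mm). I'll continue.

Request:
carry_out:
  deltas:
    - {"x": 0.002,"y": -0.144,"z": 0,"wx": 0,"wy": 0,"wz": 0.4,"jaw": 5}
    - {"x": 0.009,"y": -0.288,"z": 0,"wx": 0,"wy": 0,"wz": 0.8,"jaw": 5}
    - {"x": 0.009,"y": -0.288,"z": 0,"wx": 0,"wy": 0,"wz": 0.8,"jaw": 5}
    - {"x": 0.009,"y": -0.288,"z": 0,"wx": 0,"wy": 0,"wz": 0.8,"jaw": 5}
    - {"x": 0.009,"y": -0.288,"z": 0,"wx": 0,"wy": 0,"wz": 0.8,"jaw": 5}
    - {"x": 0.009,"y": -0.288,"z": 0,"wx": 0,"wy": 0,"wz": 0.8,"jaw": 5}
    - {"x": 0.009,"y": -0.288,"z": 0,"wx": 0,"wy": 0,"wz": 0.8,"jaw": 5}
    - {"x": 0.009,"y": -0.288,"z": 0,"wx": 0,"wy": 0,"wz": 0.8,"jaw": 5}
    - {"x": 0.002,"y": -0.144,"z": 0,"wx": 0,"wy": 0,"wz": 0.4,"jaw": 5}
    - {"x": 0.002,"y": -0.144,"z": 0,"wx": 0,"wy": 0,"wz": 0.4,"jaw": 5}
    - {"x": 0,"y": 0,"z": 0,"wx": 0,"wy": 0,"wz": 0,"jaw": 5}
    - {"x": 0,"y": 0,"z": 0,"wx": 0,"wy": 0,"wz": 0,"jaw": 5}
  squeeze: 40

```text
time_s: 20.75
ee_pos: [0.4588, 0.0795, 0.0674]
eef_rot: [3.14, 0.0, 1.13]
force: [6.0, -5.3, -2.6]
grip_width: 0.0171
```

```bash
cat >> h.py <<'E'
def chk():
    o=ctrl.get_obs();print(o['time_s'],o['ee_pos'].round(4),o['eef_rot'].round(3),o['force'].round(1),o['grip_width'])
    d=o['ee_pos'][:2]-[.4965,.1606];print(np.hypot(*d),np.arctan2(-.0681,.0585)-np.arctan2(d[1],d[0]))
E
python3 -c "
from h import *
chk()"
```

```text
20.75 [0.4588 0.0795 0.0674] [3.14 0.   1.13] [ 6.  -5.3 -2.6] 0.017102392260004432
0.08941084224658943 1.145231727597185
```

Request:
carry_out:
  deltas:
    - {"x": 0.001,"y": -0.09,"z": 0,"wx": 0,"wy": 0,"wz": 0.25,"jaw": 5}
    - {"x": 0.001,"y": -0.09,"z": 0,"wx": 0,"wy": 0,"wz": 0.25,"jaw": 5}
    - {"x": 0.001,"y": -0.09,"z": 0,"wx": 0,"wy": 0,"wz": 0.25,"jaw": 5}
    - {"x": 0,"y": 0,"z": 0,"wx": 0,"wy": 0,"wz": 0,"jaw": 5}
    - {"x": 0,"y": 0,"z": 0,"wx": 0,"wy": 0,"wz": 0,"jaw": 5}

```text
time_s: 21.17
ee_pos: [0.454, 0.0819, 0.0674]
eef_rot: [3.14, 0.0, 1.07]
force: [6.8, -5.7, -2.5]
grip_width: 0.017
```

Request:
carry_out:
  deltas:
    - {"x": 0,"y": -0.07,"z": 0,"wx": 0,"wy": 0,"wz": 0,"jaw": 5}
    - {"x": 0,"y": 0,"z": 0,"wx": 0,"wy": 0,"wz": 0,"jaw": 5}
    - {"x": 0,"y": 0,"z": 0,"wx": 0,"wy": 0,"wz": 0,"jaw": 5}

```text
time_s: 21.42
ee_pos: [0.4535, 0.0823, 0.0675]
eef_rot: [3.138, -0.0, 1.07]
force: [11.9, -8.7, -7.6]
grip_width: 0.0173
```

```bash
python3 -c "
from h import *
chk()"
```

```text
21.4167 [0.4535 0.0823 0.0675] [ 3.138 -0.     1.07 ] [11.9 -8.7 -7.6] 0.01727689420926316
0.089356432782318 1.2118498031002027
```

Request:
carry_out:
  deltas:
    - {"x": 0,"y": -0.05,"z": 0,"wx": 0,"wy": 0,"wz": 0,"jaw": 5}
    - {"x": 0,"y": 0,"z": 0,"wx": 0,"wy": 0,"wz": 0,"jaw": 5}
    - {"x": 0,"y": 0,"z": 0,"wx": 0,"wy": 0,"wz": 0,"jaw": 5}
    - {"x": 0,"y": 0,"z": 0,"wx": 0,"wy": 0,"wz": 0,"jaw": 5}

```text
time_s: 21.75
ee_pos: [0.4533, 0.0824, 0.0676]
eef_rot: [3.136, -0.001, 1.07]
force: [16.5, -11.9, -10.5]
grip_width: 0.0173
```

```bash
python3 - <<'E'
from h import *
chk()
s=ctrl.camera('scene');t=ctrl.camera('top');w=ctrl.camera('wrist')
cv2.imwrite('pics/s11.png',cv2.resize(s,(800,600)))
cv2.imwrite('pics/t11.png',t);cv2.imwrite('pics/w11.png',w)
chk()
E
```

```text
21.75 [0.4533 0.0824 0.0676] [ 3.136e+00 -1.000e-03  1.070e+00] [ 16.5 -11.9 -10.5] 0.017260880508034676
0.08932570321291063 1.2144547347585473
21.9 [0.4533 0.0824 0.0676] [ 3.136e+00 -1.000e-03  1.070e+00] [ 18.  -11.9 -10. ] 0.017371410083227845
0.08934552428262683 1.2141503475265853
```

View pics/s11.png

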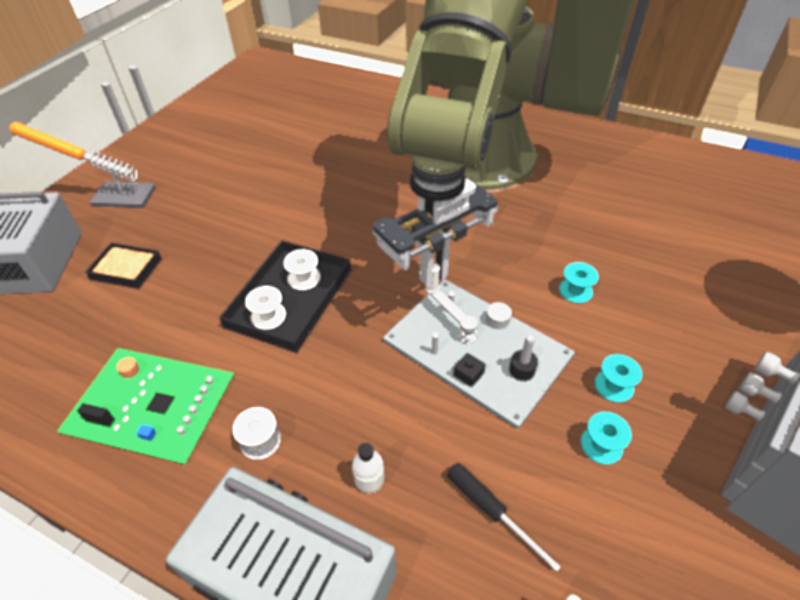

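View pics/w11.png

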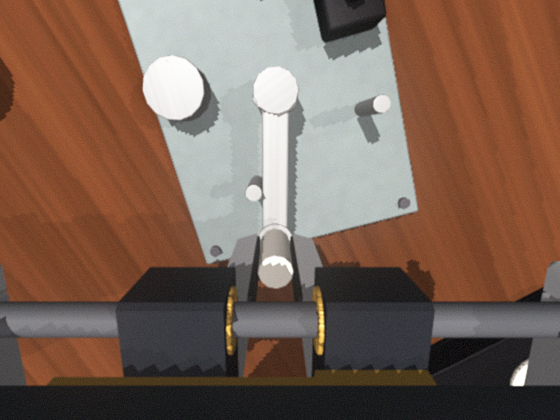

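View pics/t11.png

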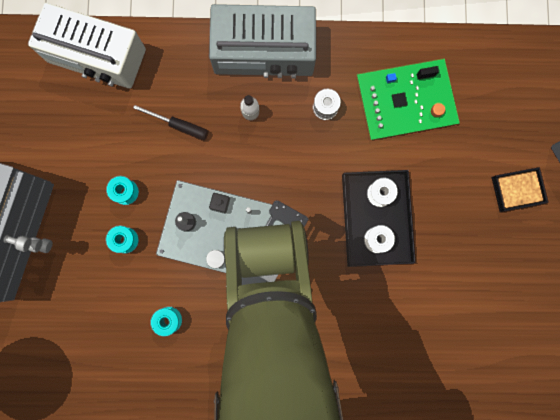

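The wrist view shows the lever bar against the wound pin at (254,192). The tangential force rose from 9 N to about 21 N while the gripper moved less than 1 mm, so the lever is at its stop. The top view shows both reels standing in the tray at (382,192) and (379,240), and nothing else moved. I'll hand in while still holding.

```bash
python3 -c "
from h import *
ctrl.hand_in(); chk()"
```

```text
the job is handed in; nothing more can be done
the job is handed in; nothing more can be done
```

Both parts are done, and I handed the job in at about 22 s with the gripper still holding the lever at its wound stop.

- **Reel:** I lifted the white reel straight off the spindle and lowered it until it touched the floor in the free half of the tray. It touched with about 14 N. I then eased off and opened the jaws. The scene, wrist and top pictures show it standing flat beside the other empty reel.
- **Lever:** I pinched the white roller at 40 N and swung it clockwise. At the end the pushing force rose from about 9 N to 21 N while the gripper moved less than 1 mm. The wrist picture shows the bar against the wound pin. The measured angle was 1.214 rad against the nominal 1.22, and the roller was within 1 mm of the computed stop point. Both are within calibration error.
- **Other things:** The last pictures show the tin, old reel, full reel, flux bottle and turquoise reels in their places.

My first three move calls were refused because each row must list every field; nothing moved. The gripper read about 54 mm on the 56 mm flange and 17 mm on the 18 mm roller. The pictures showed both grasps were good. I had no reading after hand-in, because the robot takes no more calls then.

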